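# Lock a work lamp's lens ring with a two-pin spanner

## Task

Take the wide two-pin spanner, the one that fits the lens ring, from the wooden rack and set both its pins in the two holes of the ring recessed in the face of the round grey lamp head that lies face up on the bench. Turn the ring clockwise, seen from above, up to its stop, where its two holes lie in line with the two raised lugs on the lamp's rim. Leave the spanner standing in the ring, and leave the small spanner in its place.

Things in the scene. Friction and masses are not known exactly. Their poses are not given: they have to be found in the camera images.
- spanner: Wide steel two-pin spanner, 0.28 kg, upright in a rack slot. Origin: centre of cross-bar underside, z up. Cross-bar 98 (x) x 26 x 10 thick; two pins 8 dia, 12 long below it at x=+-40. Black grip block 44 (x) x 24 (y), z 30 to 76: pinch its 24 mm. Half turn about z alike. Rack: wood, 130x240, 40 high; pins hang in a 14 mm slot along x: lift straight up 15 to clear.
- small_spanner: The other spanner, does not fit, stays in the rack: same grip, heights, origin and axes as the wide one, but cross-bar only 68 mm long and pins 50 mm apart. It stands parallel to the wide one, 120 mm beside it; which is nearer the lamp varies.
- retainer_top (a point): On the lens ring's axis at its top face, about 60 mm above the bench; z up, x along its two holes (turns with ring). Plain steel ring 107 outside, 54 inside; two 16 mm holes at x=+-40, free for 14 deep. Lies 8 below the rim (112 inside, 148 outside, two steel lugs 6 high on it) of a grey round lamp fixed face up. When engaged, the spanner's origin meets this point.
- retainer (a joint): Turn of the lens ring, rad: 0 at its rigid stop (locked, holes in line with the lugs), negative when loose; starts at -0.95 to -0.5; grows clockwise seen from above. Friction about 0.1 N m, stays where left, does not sink. Pins have about 0.1 rad play in the holes either way, so turn the spanner that much more than the ring.

How it is judged:
By the outcome, as a careful person would: the job done as asked, in the order asked, and still so for the second after the job is handed in, with the robot touching nothing.
It also fails if it takes over 48 s, if anything falls off the work surface, if the arm or the gripper's body presses on something with over 40 N, if the wrist force passes 120 N, or if a joint passes its speed limit or range.

## Robot

A 6-joint arm with a two-finger parallel gripper is mounted at the origin on the work surface. World frame = base frame: x ahead of the robot, y to its left, z up, the work surface at z = 0. Lengths are in mm, angles in rad, forces in N, time in s.
With the tool pointing down it reaches from about 400 to 825 mm from the base axis. Payload 7 kg.
Tool frame: the origin (TCP) lies midway between the tips of the shut fingers; the grasp point (between the pads) lies 19 mm behind it; z points along the fingers, y is the line along which they close (so a half turn about z gives the same grasp; the last joint's range is limited). The gripper opens to 88 mm and grips with 3 to 60 N. Pads are 19 mm wide; open, the fingers measure 130 mm over their backs; the gripper's body (78 mm by 193 mm) begins 47 mm behind the grasp point.
Start: joints at [1.572, 0.359, 0.012, 0, -1.224, -0.288], TCP at [190.956, 647.403, 226.561] pointing down, gripper open.
Joint ranges: [-3.07, 3.07], [-1.43, 2.12], [-1.02, 1.25], [-3.03, 1.67], [-3.05, -0], [-3.03, 3.03]. Speed limits (rad/s): [2.39, 2.39, 3.01, 3.14, 3.14, 3.14].

## Interface

Orientations are given as a unit quaternion [w, x, y, z].
In Python, from cell import ctrl gives the robot as it stands.
- The arm moves only by the shell command python3 nudge.py 'ROWS'. ROWS is a JSON object whose key "segments" holds a list of rows, 1 to 20 of them, each of 5 numbers: dx, dy, dz in parts of the range, where 1.0 means 50 cm, then a turn about the tool's z in normalised numbers (1 is pi/2 rad), then the finger opening in mm; each row is the pose to reach, as a shift and turn from the pose commanded when the command began, along the tool's axes at that moment; what a row does not reach only later rows make up. A row lasts 1/10 s, in which the tool goes at most 50 mm and 0.15 rad, less where a joint would pass 70% of its speed; a pose out of reach is approached as far as the arm can. The fingers move at their own pace and stop on an object; the grip force is fixed at half the most. Time passes only in rows, so rows that do not move let the fingers close. It prints the time, the measured TCP pose, the force, the opening and the grip force at its end. Shift and turn numbers lie between -1 and 1, and a call with a number outside is refused. Input that does not fit is refused with a message, and nothing moves.
- ctrl.state(): the state, without advancing time (a new reading comes with each control period).
- ctrl.get_image(name): name is "side" or "top"; returns a dict with "frame" (420x560x3 uint8, blue, green, red), "K" (3x3 intrinsics, pixels), "origin" and "orientation" of the camera in the world. Camera axes: x right, y down, z forward; pixel columns grow to the right and rows downward; lengths in mm; the calibration is good to about 2 mm. A picture is of the moment at which its call begins. There is no depth.
- ctrl.job_done(): hands the job in; it is judged then, once.
The state is a dict: "clock": time; "joint_pos": joint angles; "joint_velocities": joint speeds; "tau": joint torques, N m; "tool_pos": TCP position; "ee_rot": TCP orientation; "force": force on the tool from outside, world axes, zero at the start; "moment": the same for the moment, N m; "gripper_width": finger opening in mm; "gripper_force": force on a finger pad.
Only numpy, scipy, OpenCV 4.12 (cv2) and the standard library are available. Lean on these libraries where they do the work, as an engineer would, in place of code of your own. Each camera call takes 0.05 s, during which the arm holds its last target. There are 200 camera calls.

## Working session

There is one attempt and no reset: what is moved stays moved. The work goes in short steps, Python scripts to look and compute and a shell command to move; the robot and the scene stay as the last step left them, time stands still between calls to the robot, and variables do not carry over. Pictures are saved under pics/ and viewed, at most 10 in all, crops included, and the job is handed in when it is done.

```bash
ls; mkdir -p pics; python3 - <<'E'
from cell import ctrl
import cv2,numpy as np
s=ctrl.state();print({k:np.round(v,3).tolist() for k,v in s.items()})
for n in("side","top"):
    d=ctrl.get_image(n);cv2.imwrite(f"pics/{n}0.png",d["frame"]);print(n,d["K"],d["origin"],d["orientation"])
E
```

```text
cell.py
nudge.py
pics
{'clock': 0.0, 'joint_pos': [1.572, 0.359, 0.011, -0.0, -1.224, -0.288], 'joint_velocities': [-0.001, 0.001, -0.0, 0.0, 0.001, -0.0], 'tau': [0.001, -58.27, 29.305, 6.998, 0.007, -0.0], 'tool_pos': [190.812, 646.973, 225.616], 'ee_rot': [0.001, 0.99, -0.143, -0.0], 'force': [-0.841, 0.329, -0.744], 'moment': [-0.024, -0.015, 0.043], 'gripper_force': 0.0, 'gripper_width': 87.693}
side [[476.81019415   0.         279.84777982]
 [  0.         476.81019415 212.29351257]
 [  0.           0.           1.        ]] [ 413.84129757 -617.17731375  647.89680236] [-0.41815781  0.90147384 -0.10351599  0.04211182]
top [[497.91022844   0.         281.48558155]
 [  0.         497.91022844 218.79800558]
 [  0.           0.           1.        ]] [ 453.07632487   36.63236821 1066.49006365] [ 0.03576362 -0.6960548   0.71679422 -0.02085022]
```

View pics/side0.png

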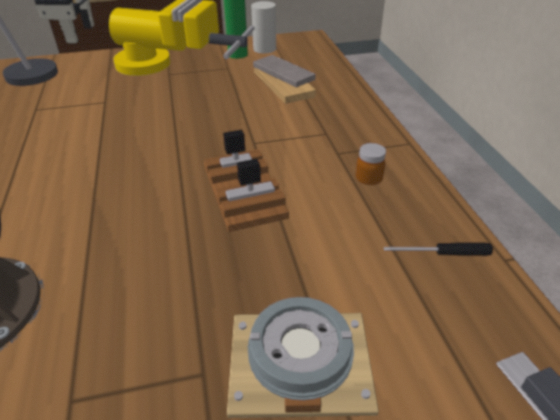

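View pics/top0.png

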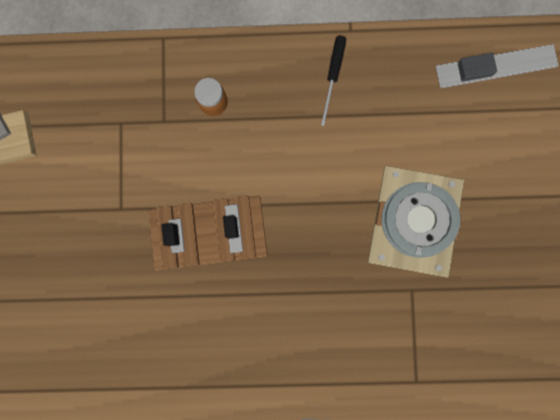

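The side view shows the wide spanner near (250,190), which is the one nearer the lamp, and the small one near (236,158). The lamp is near (300,343) with ring holes near (277,342) and (322,328). In the top view the wide spanner is near (233,228), with the lamp near (421,219) and its holes near (414,202) and (430,238). Next I'll look at crops for precise measurement.

```bash
python3 - <<'E'
import cv2,numpy as np
t=cv2.imread("pics/top0.png");s=cv2.imread("pics/side0.png")
r=lambda im,x,y,w=100,h=75:cv2.resize(im[y:y+h,x:x+w],(400,300),interpolation=cv2.INTER_NEAREST)
cv2.imwrite("pics/crops.png",np.vstack([np.hstack([r(t,180,190),r(t,371,182)]),np.hstack([r(s,200,150),r(s,250,300,)])]))
for n,im,b in(("top",t,(140,190,480,270)),("side",s,(200,120,360,400))):
    x0,y0,x1,y1=b;c=im[y0:y1,x0:x1];h=cv2.cvtColor(c,cv2.COLOR_BGR2HSV)
    for nm,m in(("dark",h[...,2]<55),("steel",(h[...,1]<45)&(h[...,2]>120))):
        k,l,st,ce=cv2.connectedComponentsWithStats(m.astype(np.uint8))
        for i in range(1,k):
            if st[i,4]>8:
                p=np.argwhere(l==i)[:,::-1].astype(np.float32);q=cv2.minAreaRect(p)
                print(n,nm,np.round(ce[i]+[x0,y0],1),st[i,4],np.round(np.array(q[0])+[x0,y0],1),np.round(q[1],1),round(q[2]))
E
```

```text
top dark [413.9 200.8] 19 [414. 201.] [4. 4.] 90
top dark [230.4 226.4] 273 [230.4 226.2] [21.8 12.8] 84
top dark [170.  234.1] 323 [170.1 234. ] [21.5 15.3] 84
top dark [429.1 237.1] 22 [429. 237.] [4. 4.] 90
top steel [420.6 221.5] 4008 [420.5 223.5] [67. 77.] 90
top steel [234.2 229.8] 340 [233.3 228.2] [47.7 12.6] 83
top steel [177.7 237.8] 186 [176.1 235.5] [33.1 12.1] 86
top steel [381.3 257. ] 34 [381.5 257. ] [6. 5.] 90
top steel [438.2 267.2] 31 [438. 267.] [4. 6.] 90
side dark [234.1 141.6] 387 [234.1 141.8] [21.4 18.9] 85
side dark [248.8 171.7] 481 [248.8 171.8] [22.7 23.6] 75
side dark [322.2 329.1] 10 [322.2 329.1] [4.  1.8] 27
side dark [276.8 355. ] 16 [276.5 355. ] [2. 5.] 90
side steel [234.1 158.8] 176 [234.7 158.2] [ 7.3 30.4] 79
side steel [248.9 189.6] 355 [249.2 189.3] [ 8.2 47.8] 78
side steel [298.8 343.5] 6445 [296.6 342.1] [ 89.4 106.1] 61
side steel [354.2 323.4] 45 [354.1 323.3] [6.7 6.7] 27
side steel [242.1 325. ] 42 [242. 325.] [6. 6.] 90
side steel [352.1 354.2] 33 [352.  353.5] [ 2.4 25. ] 5
side steel [238.  395.1] 62 [238. 395.] [8. 8.] 90
```

View pics/crops.png

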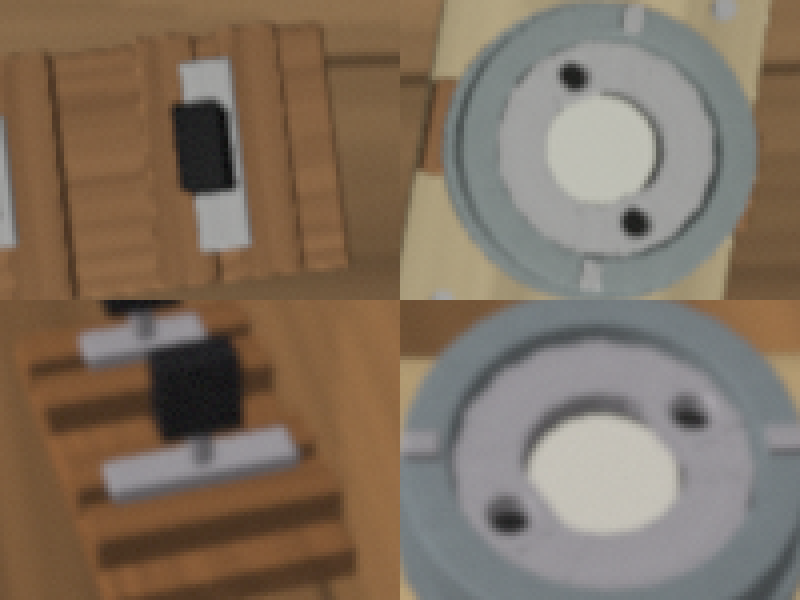

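The crops show the wide bar clearly: top-view corners at about (225,205.5) and (242,252.5), side-view centre at about (249.5,189.5). Ring holes are at (414,201) and (429.5,237) in the top view, and (321.6,327) and (277,353) in the side view. The lugs are visible in both views.

```bash
cat >h.py <<'E'
import numpy as np
from cell import ctrl
from scipy.spatial.transform import Rotation as R
C={}
def cam(n):
    if n not in C:C[n]=ctrl.get_image(n)
    return C[n]
def ray(n,p):
    d=cam(n);w,x,y,z=d["orientation"];v=R.from_quat([x,y,z,w]).apply(np.linalg.solve(d["K"],[*p,1]));return np.array(d["origin"]),v/np.linalg.norm(v)
def plane(n,p,z):
    o,v=ray(n,p);return o+v*(z-o[2])/v[2]
def tri(a,b):
    A=0;B=0;L=[]
    for n,p in(("top",a),("side",b)):
        o,v=ray(n,p);P=np.eye(3)-np.outer(v,v);A=A+P;B=B+P@o;L.append((P,o))
    x=np.linalg.solve(A,B);return x,[round(float(np.linalg.norm(P@(x-o))),1) for P,o in L]
E
python3 - <<'E'
from h import *
np.set_printoptions(precision=1,suppress=True)
for nm,a,b in(("bar",(233.3,228.3),(249.4,189.3)),("h1",(414.1,200.9),(321.6,327.1)),("h2",(429.6,236.9),(276.9,353.3)),("lug1",(429.1,186.1),(345.9,334.1)),("lug2",(418.6,250.4),(254.9,334.6)),("disc",(420.8,219),(300.5,343.5))):print(nm,*tri(a,b))
f=lambda u,v,x0,y0:(x0+u/4-.4,y0+v/4-.4)
for n,z,L in(("top",50,[f(205,61,180,190),f(225.5,249.5,180,190)]),("side",50,[f(295,138,200,150),f(104,174,200,150)]),("top",60,[(414.1,200.9),(429.6,236.9)]),("side",60,[(321.6,327.1),(276.9,353.3)]),("top",74,[(429.1,186.1),(418.6,250.4)]),("side",74,[(345.9,334.1),(254.9,334.6)])):
    p,q=[plane(n,c,z) for c in L];d=p-q;print(n,p,q,(p+q)/2,"len %.1f ang %.3f"%(np.linalg.norm(d),np.arctan2(d[1],d[0])))
# grip top face centre (z~116)
print("grip top",plane("top",(170+180-170-.4+49/1.0*0+ (173+225)/2/4, 190+(100+190)/2/4),116))
s=ctrl.state();w,x,y,z=s["ee_rot"];M=R.from_quat([x,y,z,w]).as_matrix();print(M,s["tool_pos"])
E
```

```text
bar [518.7 156.   51.3] [0.4, 0.4]
h1 [ 562.6 -212.1   61.6] [0.4, 0.4]
h2 [ 488.9 -239.6   60.5] [0.2, 0.2]
lug1 [ 589.8 -240.2   74.1] [0.2, 0.2]
lug2 [ 462.7 -212.5   75.9] [0.5, 0.5]
disc [ 526.5 -226.1   52.2] [0.7, 0.7]
top [566.9 160.3  50. ] [469.9 151.8  50. ] [518.4 156.   50. ] len 97.4 ang 0.088
side [571.1 163.5  50. ] [469.9 156.7  50. ] [520.5 160.1  50. ] len 101.4 ang 0.068
top [ 562.4 -212.4   60. ] [ 488.7 -239.8   60. ] [ 525.5 -226.1   60. ] len 78.6 ang 0.355
side [ 563.4 -211.    60. ] [ 489.1 -239.3   60. ] [ 526.2 -225.2   60. ] len 79.5 ang 0.364
top [ 589.6 -240.2   74. ] [ 462.2 -212.9   74. ] [ 525.9 -226.6   74. ] len 130.3 ang -0.211
side [ 590.1 -240.2   74. ] [ 463.4 -211.2   74. ] [ 526.7 -225.7   74. ] len 130.0 ang -0.225
grip top [518.4 156.  116. ]
[[ 1.  -0.3 -0. ]
 [-0.3 -1.  -0. ]
 [ 0.   0.  -1. ]] [190.9 647.1 226. ]
```

```bash
cat >>h.py <<'E'
def go(x,y,z,yaw):
    s=ctrl.state();w,a,b,c=s["ee_rot"];M=R.from_quat([a,b,c,w]).as_matrix();ang=np.arctan2(M[1,0],M[0,0])
    print("yaw",round(ang,4),"pos",np.round(s["tool_pos"],1),"shift",np.round(M.T@(np.array([x,y,z])-s["tool_pos"]),1),"turn",round(-((yaw-ang+np.pi/2)%np.pi-np.pi/2),3),"F",np.round(s["force"],1),"M",np.round(s["moment"],2),"w",round(s["gripper_width"],1),"t",s["clock"])
E
python3 -c "
from h import *
go(518.4,156,180,.086)"
```

```text
yaw -0.2869 pos [190.9 647.1 226. ] shift [453.1 378.4  46.4] turn -0.373 F [-0.1  0.1  0.4] M [-0.01  0.05  0.03] w 87.5 t 0.2
```

The manual's scale: shifts go in shares of 50 cm and turns go in shares of pi/2 rad. Converting my numbers, 453 mm / 500 = 0.906, 415 mm / 500 = 0.83, -0.373 rad / 1.5708 = -0.2375.

```bash
python3 nudge.py '{"segments": [[0.08, 0.06, 0, -0.0318, 88], [0.15, 0.126, 0.008, -0.0637, 88], [0.226, 0.19, 0.016, -0.0955, 88], [0.302, 0.252, 0.024, -0.1273, 88], [0.378, 0.316, 0.032, -0.1592, 88], [0.454, 0.378, 0.04, -0.191, 88], [0.528, 0.442, 0.048, -0.2375, 88], [0.604, 0.504, 0.056, -0.2375, 88], [0.68, 0.568, 0.064, -0.2375, 88], [0.756, 0.63, 0.072, -0.2375, 88], [0.83, 0.694, 0.08, -0.2375, 88], [0.906, 0.756, 0.092, -0.2375, 88], [0.906, 0.756, 0.092, -0.2375, 88], [0.906, 0.756, 0.092, -0.2375, 88], [0.906, 0.756, 0.092, -0.2375, 88], [0.906, 0.756, 0.092, -0.2375, 88], [0.906, 0.756, 0.092, -0.2375, 88], [0.906, 0.756, 0.092, -0.2375, 88]]}'; python3 - <<'E'
from h import *
import cv2
go(518.4,156,72,.086)
t=cam("top")["frame"];s=cam("side")["frame"]
cv2.imwrite("pics/c2.png",cv2.resize(s[60:240,140:340],(800,600)[:2]))
E
```

```text
clock: 2.0
tool_pos: [518.2, 157.6, 180.8]
ee_rot: [-0.0, 0.999, 0.044, 0.0]
force: [-0.5, 1.2, -0.2]
gripper_width: 87.8
gripper_force: 0.0
yaw 0.0878 pos [518.2 157.6 180.8] shift [  0.    1.7 108.8] turn 0.002 F [-0.5  1.2 -0.2] M [-0.02  0.04  0.01] w 87.8 t 2.0
```

View pics/c2.png

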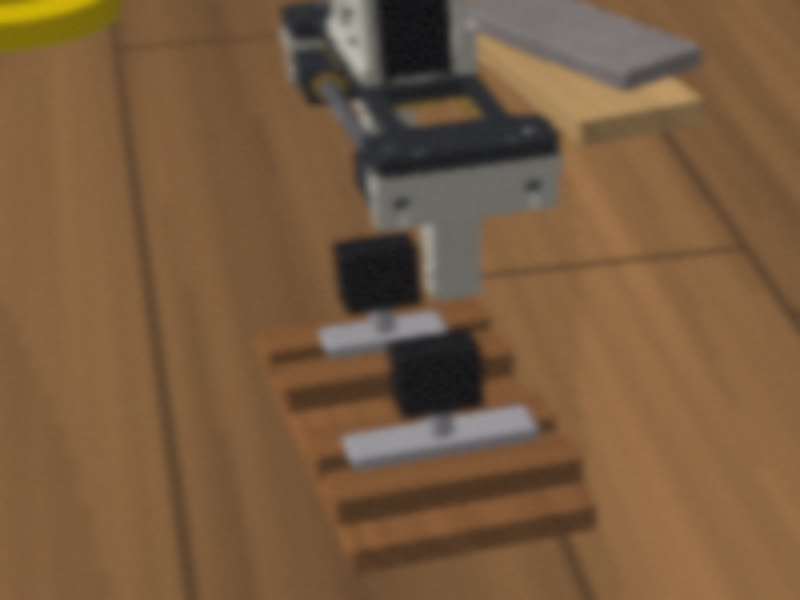

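The gripper is open and aligned above the wide spanner's grip (crop (437,375)), so I'll descend and close.

```bash
python3 nudge.py '{"segments": [[0, 0.003, 0.08, 0, 88], [0, 0.003, 0.15, 0, 88], [0, 0.003, 0.2, 0, 88], [0, 0.003, 0.218, 0, 88], [0, 0.003, 0.218, 0, 88], [0, 0.003, 0.218, 0, 88], [0, 0.003, 0.218, 0, 50], [0, 0.003, 0.218, 0, 30], [0, 0.003, 0.218, 0, 18], [0, 0.003, 0.218, 0, 18], [0, 0.003, 0.218, 0, 18], [0, 0.003, 0.218, 0, 18], [0, 0.003, 0.218, 0, 18], [0, 0.003, 0.218, 0, 18], [0, 0.003, 0.218, 0, 18], [0, 0.003, 0.218, 0, 18]]}'; python3 -c "
from h import *
go(518.4,156,150,.086)"
```

```text
clock: 3.7
tool_pos: [518.8, 155.4, 71.6]
ee_rot: [-0.0, 0.999, 0.043, 0.0]
force: [-0.2, 0.1, 0.5]
gripper_width: 23.9
gripper_force: 30.0
yaw 0.0863 pos [518.8 155.4  71.6] shift [ -0.3  -0.7 -78.4] turn 0.0 F [-0.2  0.1  0.5] M [ 0.31 -0.09  0.03] w 23.9 t 3.7
```

In the tool's units: -90 mm / 500 = -0.18, -60 mm / 500 = -0.12.

```bash
python3 nudge.py '{"segments": [[0, 0, -0.016, 0, 18], [0, 0, -0.032, 0, 18], [0, 0, -0.06, 0, 18], [0, 0, -0.12, 0, 18], [0, 0, -0.18, 0, 18], [0, 0, -0.18, 0, 18], [0, 0, -0.18, 0, 18], [0, 0, -0.18, 0, 18]]}'; python3 - <<'E'
from h import *
import cv2
go(525.9,-226,161,.36)
t=cam("top")["frame"];s=cam("side")["frame"]
cv2.imwrite("pics/c3.png",np.hstack([cv2.resize(s[60:240,160:320],(400,450)),cv2.resize(t[150:330,160:320],(400,450))]))
E
```

```text
clock: 4.5
tool_pos: [517.8, 154.7, 160.6]
ee_rot: [0.0, 0.999, 0.043, -0.001]
force: [-0.6, -0.0, -2.9]
gripper_width: 24.0
gripper_force: 30.0
yaw 0.0858 pos [517.8 154.7 160.6] shift [-2.45e+01  3.80e+02 -1.00e-01] turn -0.274 F [-0.6 -0.  -2.9] M [-0.06  0.03  0.05] w 24.0 t 4.5
```

View pics/c3.png

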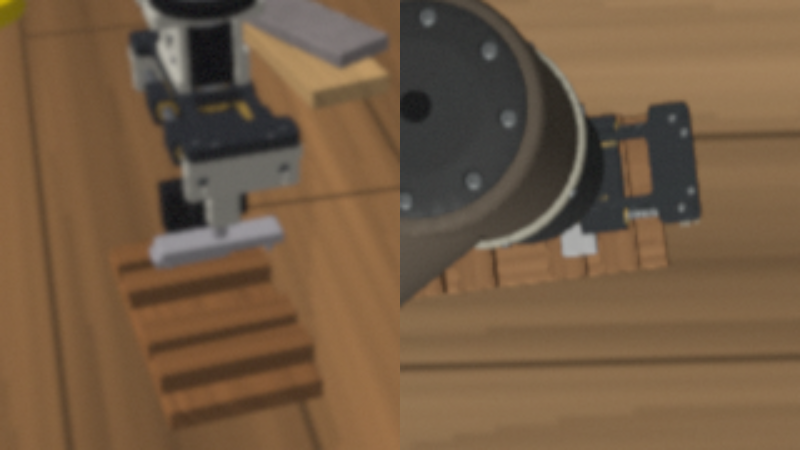

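The spanner is held and clear of the rack (bar centre at crop (217,241)), and the small one is still in place. Now I'll carry it over the lamp.

In the tool's units: 380 mm / 500 = 0.76, 365 mm / 500 = 0.73, -0.274 rad / 1.5708 = -0.1744.

```bash
python3 nudge.py '{"segments": [[-0.002, 0.04, 0, -0.0191, 18], [-0.008, 0.12, 0, -0.0382, 18], [-0.014, 0.2, 0, -0.0637, 18], [-0.018, 0.28, 0, -0.0891, 18], [-0.024, 0.36, 0, -0.1146, 18], [-0.028, 0.44, 0, -0.1401, 18], [-0.034, 0.52, 0, -0.1592, 18], [-0.038, 0.6, 0, -0.1744, 18], [-0.044, 0.68, 0, -0.1744, 18], [-0.048, 0.73, 0, -0.1744, 18], [-0.049, 0.76, 0, -0.1744, 18], [-0.049, 0.76, 0, -0.1744, 18], [-0.049, 0.76, 0, -0.1744, 18], [-0.049, 0.76, 0, -0.1744, 18], [-0.049, 0.76, 0, -0.1744, 18], [-0.049, 0.76, 0, -0.1744, 18]]}'; python3 - <<'E'
from h import *
import cv2
go(525.9,-226,110,.36)
s=cam("side")["frame"]
cv2.imwrite("pics/c4.png",cv2.resize(s[240:400,200:400],(800,640))[:600])
E
```

```text
clock: 6.2
tool_pos: [527.1, -224.7, 161.7]
ee_rot: [-0.0, 0.984, 0.18, 0.0]
force: [1.0, 0.4, -3.4]
gripper_width: 23.8
gripper_force: 30.0
yaw 0.3614 pos [ 527.1 -224.7  161.7] shift [-1.6  0.8 51.7] turn 0.001 F [ 1.   0.4 -3.4] M [-0.08 -0.04  0.02] w 23.8 t 6.2
```

View pics/c4.png

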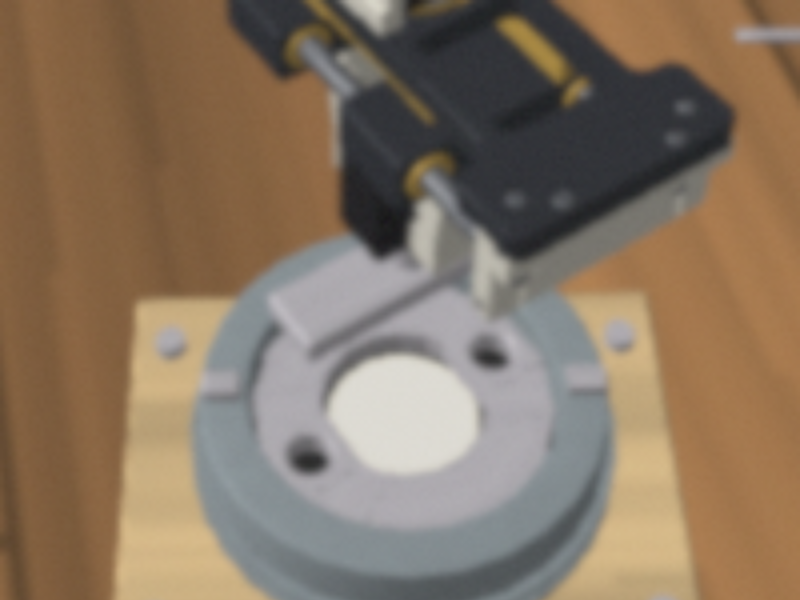

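The spanner is above and parallel to the ring, with the bar's left end at crop (292,325) and the ring holes at (308,455) and (490,350). I'll check the bar end by ray before inserting.

```bash
python3 - <<'E'
from h import *
e=plane("side",(272.6,320.9),140);s=ctrl.state();t=s["tool_pos"];print(e,"expected",t[0]-49*np.cos(.36),t[1]-49*np.sin(.36))
go(525.9,-226,98,.36)
E
```

```text
[ 483.9233691 -242.3761563  140.       ] expected 481.2677147671025 -242.20789197686713
yaw 0.3611 pos [ 527.1 -224.9  161.7] shift [-1.5  0.5 63.7] turn 0.001 F [ 0.4 -0.1 -4.1] M [ 0.01 -0.03 -0.02] w 23.9 t 6.3
```

In the tool's units: 63 mm / 500 = 0.126, 60 mm / 500 = 0.12.

```bash
python3 nudge.py '{"segments": [[-0.004, 0.0014, 0.04, 0, 18], [-0.004, 0.0014, 0.08, 0, 18], [-0.004, 0.0014, 0.096, 0, 18], [-0.004, 0.0014, 0.104, 0, 18], [-0.004, 0.0014, 0.112, 0, 18], [-0.004, 0.0014, 0.12, 0, 18], [-0.004, 0.0014, 0.126, 0, 18], [-0.004, 0.0014, 0.126, 0, 18], [-0.004, 0.0014, 0.126, 0, 18]]}'; python3 -c "
from h import *
go(525.9,-226,92,.36)"
```

```text
clock: 7.2
tool_pos: [525.5, -226.9, 98.8]
ee_rot: [0.0, 0.984, 0.179, 0.0]
force: [0.4, 0.8, -3.0]
gripper_width: 23.8
gripper_force: 30.0
yaw 0.3602 pos [ 525.5 -226.9   98.8] shift [ 0.7 -0.7  6.8] turn 0.0 F [ 0.4  0.8 -3. ] M [-0.09 -0.04  0.  ] w 23.8 t 7.2
```

No contact yet, so the pins are in the holes. I'll seat the spanner.

In the tool's units: 6 mm / 500 = 0.012, 5 mm / 500 = 0.01.

```bash
python3 nudge.py '{"segments": [[0, 0, 0.004, 0, 18], [0, 0, 0.008, 0, 18], [0, 0, 0.01, 0, 18], [0, 0, 0.012, 0, 18], [0, 0, 0.012, 0, 18], [0, 0, 0.012, 0, 18]]}'; python3 -c "
from h import *
go(525.9,-226,91,.36)"
```

```text
clock: 7.8
tool_pos: [525.4, -226.9, 92.6]
ee_rot: [0.0, 0.984, 0.179, 0.0]
force: [0.2, 0.2, -3.5]
gripper_width: 23.8
gripper_force: 30.0
yaw 0.3602 pos [ 525.4 -226.9   92.6] shift [ 0.8 -0.6  1.6] turn 0.0 F [ 0.2  0.2 -3.5] M [-0.04 -0.03  0.03] w 23.8 t 7.8
```

```bash
python3 nudge.py '{"segments": [[0, 0, 0.001, 0, 18], [0, 0, 0.002, 0, 18], [0, 0, 0.002, 0, 18], [0, 0, 0.002, 0, 18]]}';python3 nudge.py '{"segments": [[0, 0, 0.001, 0, 18], [0, 0, 0.002, 0, 18], [0, 0, 0.002, 0, 18], [0, 0, 0.002, 0, 18]]}'; python3 -c "
from h import *
go(525.9,-226,91,-.215)"
```

```text
clock: 8.2
tool_pos: [525.4, -226.9, 91.6]
ee_rot: [0.0, 0.984, 0.179, 0.0]
force: [-0.1, -0.0, -2.3]
gripper_width: 23.5
gripper_force: 30.0
clock: 8.6
tool_pos: [525.4, -226.9, 91.5]
ee_rot: [0.0, 0.984, 0.179, 0.0]
force: [-3.3, 1.7, 5.9]
gripper_width: 23.6
gripper_force: 30.0
yaw 0.3604 pos [ 525.4 -226.9   91.5] shift [ 0.8 -0.7  0.5] turn 0.575 F [-3.3  1.7  5.9] M [0.85 1.14 0.02] w 23.6 t 8.6
```

Seated: the vertical force has reversed at the expected height. Now I'll turn clockwise.

In the tool's units: -0.7 mm / 500 = -0.0014, 0.5 rad / 1.5708 = 0.3183.

```bash
python3 nudge.py '{"segments": [[0, 0, -0.0014, 0.0318, 18], [0, 0, -0.0014, 0.0637, 18], [0, 0, -0.0014, 0.0955, 18], [0, 0, -0.0014, 0.1273, 18], [0, 0, -0.0014, 0.1592, 18], [0, 0, -0.0014, 0.191, 18], [0, 0, -0.0014, 0.2228, 18], [0, 0, -0.0014, 0.2546, 18], [0, 0, -0.0014, 0.2865, 18], [0, 0, -0.0014, 0.3183, 18], [0, 0, -0.0014, 0.3183, 18], [0, 0, -0.0014, 0.3183, 18]]}'; python3 -c "
from h import *
go(525.9,-226,91,-.215)"
```

```text
clock: 9.8
tool_pos: [525.7, -226.9, 91.6]
ee_rot: [0.0, 0.998, -0.069, 0.0]
force: [-0.1, 1.2, 0.8]
gripper_width: 23.7
gripper_force: 30.0
yaw -0.1383 pos [ 525.7 -226.9   91.6] shift [ 0.1 -0.9  0.6] turn 0.077 F [-0.1  1.2  0.8] M [ 0.48  0.06 -0.08] w 23.7 t 9.8
```

In the tool's units: 0.08 rad / 1.5708 = 0.0509.

```bash
S='
from h import *
go(525.9,-226,91,-.315)'; python3 nudge.py '{"segments": [[0, 0, 0, 0.0255, 18], [0, 0, 0, 0.0509, 18], [0, 0, 0, 0.07, 18], [0, 0, 0, 0.0891, 18], [0, 0, 0, 0.0891, 18], [0, 0, 0, 0.0891, 18]]}'|tail -1; python3 -c "$S"; python3 nudge.py '{"segments": [[0, 0, 0, 0.0127, 18], [0, 0, 0, 0.0191, 18], [0, 0, 0, 0.0191, 18], [0, 0, 0, 0.0191, 18]]}'|tail -1;python3 -c "$S"; python3 nudge.py '{"segments": [[0, 0, 0, 0.0127, 18], [0, 0, 0, 0.0191, 18], [0, 0, 0, 0.0191, 18], [0, 0, 0, 0.0191, 18]]}'|tail -1;python3 -c "$S"
```

```text
gripper_force: 30.0
yaw -0.2787 pos [ 525.7 -226.8   91.6] shift [-0.1 -0.8  0.6] turn 0.036 F [-0.2  2.1  2.8] M [ 0.85 -0.09 -0.09] w 23.8 t 10.4
gripper_force: 30.0
yaw -0.3097 pos [ 525.7 -226.9   91.5] shift [-0.  -0.9  0.5] turn 0.005 F [-0.8  2.4  3.9] M [ 1.12 -0.19 -0.03] w 23.8 t 10.8
gripper_force: 30.3
yaw -0.3387 pos [ 525.7 -226.8   91.5] shift [-0.1 -0.8  0.5] turn -0.024 F [0.3 3.4 5.8] M [ 1.57 -0.28  0.92] w 24.2 t 11.2
```

The moment jumped, which suggests the stop. I'll nudge a little more to confirm.

In the tool's units: 0.03 rad / 1.5708 = 0.0191.

```bash
S='
from h import *
go(525.9,-226,91,-.315)'; python3 nudge.py '{"segments": [[0, 0, 0, 0.0127, 18], [0, 0, 0, 0.0191, 18], [0, 0, 0, 0.0191, 18], [0, 0, 0, 0.0191, 18]]}'|tail -1;python3 -c "$S"
```

```text
gripper_force: 31.0
yaw -0.3686 pos [ 525.4 -226.7   91.5] shift [ 0.2 -0.8  0.5] turn -0.054 F [-0.8  5.5  6.9] M [1.78 0.06 1.03] w 24.4 t 11.6
```

Resistance holds at 1 N·m, ten times the friction, at the expected angle, so this is the stop. I'll relieve within the pin play, release and withdraw straight up.

In the tool's units: -130 mm / 500 = -0.26, -90 mm / 500 = -0.18, -0.05 rad / 1.5708 = -0.0318.

```bash
python3 nudge.py '{"segments": [[0, 0, 0, -0.0191, 18], [0, 0, 0, -0.0318, 18], [0, 0, 0, -0.0318, 18], [0, 0, 0, -0.0318, 28], [0, 0, 0, -0.0318, 35], [0, 0, 0, -0.0318, 60], [0, 0, 0, -0.0318, 88], [0, 0, 0, -0.0318, 88], [0, 0, 0, -0.0318, 88], [0, 0, 0, -0.0318, 88], [0, 0, 0, -0.0318, 88], [0, 0, -0.04, -0.0318, 88], [0, 0, -0.1, -0.0318, 88], [0, 0, -0.18, -0.0318, 88], [0, 0, -0.26, -0.0318, 88], [0, 0, -0.26, -0.0318, 88], [0, 0, -0.26, -0.0318, 88]]}'; python3 nudge.py '{"segments": [[0, -0.09, 0, 0, 88], [0, -0.18, 0, 0, 88], [0, -0.27, 0, 0, 88], [0, -0.36, 0, 0, 88], [0, -0.44, 0, 0, 88], [0, -0.44, 0, 0, 88], [0, -0.44, 0, 0, 88], [0, -0.44, 0, 0, 88]]}'; python3 - <<'E'
from h import *
import cv2
go(525.9,-226,110,-.215)
t=cam("top")["frame"];s=cam("side")["frame"]
cv2.imwrite("pics/c5.png",np.hstack([cv2.resize(s[270:400,240:360],(400,433)),cv2.resize(t[155:285,361:481],(400,433))]))
E
```

```text
clock: 13.3
tool_pos: [525.8, -226.8, 222.4]
ee_rot: [-0.0, 0.987, -0.159, 0.001]
force: [0.6, -0.2, -1.0]
gripper_width: 87.5
gripper_force: 0.0
clock: 14.1
tool_pos: [593.8, -18.5, 220.2]
ee_rot: [0.0, 0.987, -0.159, -0.001]
force: [-0.2, -0.4, 1.1]
gripper_width: 87.4
gripper_force: 0.0
yaw -0.3201 pos [593.8 -18.5 220.2] shift [  1.  218.2 110.5] turn -0.105 F [-0.2 -0.4  1.1] M [-0.   -0.01  0.01] w 87.4 t 14.1
```

View pics/c5.png

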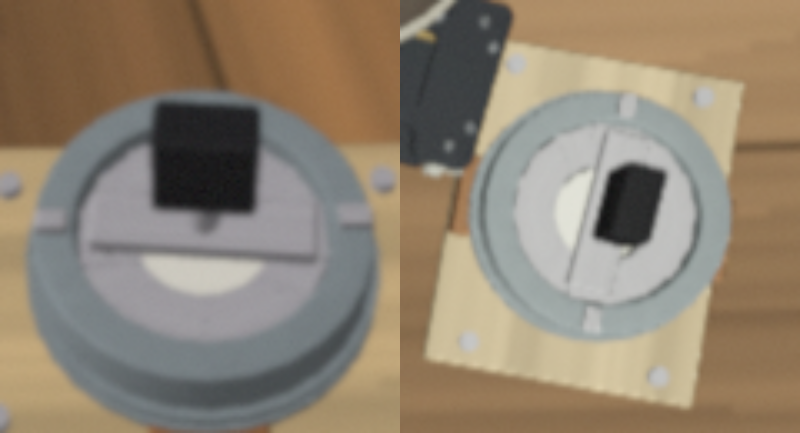

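The spanner stands seated in the ring (crop (205,200) side, (620,215) top). The bar sits about 0.08 rad past the lug line, which matches the pin play with the ring at its stop. Handing in.

```bash
python3 -c "
from cell import ctrl
print(ctrl.job_done())"
```

```text
the job is handed in; nothing more can be done
None
```

I seated the wide spanner in the lens ring, turned the ring clockwise until it met firm resistance at its expected stop, left the spanner standing there with the small spanner untouched in the rack, and handed the job in at about 14 s.

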